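# Swing a junction box into line on its corner screw and bring the hold-down over it

## Task

The grey junction box on the mounting plate hangs on one slack corner screw and has been swung aside. Flip the sprung hold-down arm back so that it stays back, push the box's free corner round that screw through a quarter turn until its long side lies flush along the wiring duct - easing it up to the plastic duct, not ramming it - then bring the hold-down arm over so that it bears down on the box's lid. Keep the box flat on the plate and leave the other things on the bench where they are.

Things in the scene. Friction and masses are not known exactly. Their poses are not given: they have to be found in the camera images.
- plate: Fixed galvanised mounting plate, 320 x 370 mm. Plate frame: origin on the bench, x away from the robot, y to its left, z up; the plate covers x -130..190, y -200..170 mm, its top is at z = 10. The pivot screw is at x 50, y -70 mm (8 mm shank, head 15 mm wide, its top at z = 25). A rail with terminal blocks and breakers, up to 95 mm high, stands on it behind the duct, from x = 90 mm on.
- duct: Fixed grey slotted plastic wiring duct on the plate, 25 mm wide, 40 mm high (top 50 mm above the bench). Its front face is the plane x = 62 mm of the plate frame, from y = -35 to 150 mm; its origin and axes are the plate's.
- box: Loose grey closed junction box, 0.3-0.5 kg, 90 x 130 x 50 mm. Origin: underside, on the axis of the lug hole that sits on the pivot screw (1 mm play; the screw's head keeps it on). Box frame: walls x -78..12, y 10..140, z 0..50 mm; 6 mm thick lugs reach y = -12 and 161; a gland sticks out of the end by the screw. At home its axes are parallel to the plate's and its wall x = 12 lies on the duct.
- box_edge (a point): Point half-way up the box at the free end of the long wall that goes against the duct: x 12, y 140, z 25 mm in the box frame; at home x 62, y 70 mm in the plate frame.
- box_corner (a point): Free corner of the box, opposite the screw, half-way up: box frame x -78, y 140, z 25 mm; at home x -28, y 70 mm in the plate frame. Swung aside, the box points to the robot, turned about 1.35-1.8 rad anticlockwise (from above) from home, its wall x = -78 at the right: that wall is pushed near this corner, leftwards and then away, to swing it home. It slides (friction 0.3) and stays where left.
- clamp (a joint): Sprung hold-down, a bell-crank on a bracket: 0 = down (arm level towards the plate's -y; lever straight up), 0.11 = bearing on the lid, 1.75 = right back (arm up, leaning outwards; lever lying along +y). A coil spring beside it snaps it over: below 0.8 it is driven down, above that back, and it stays; about 0.4 Nm at 0 and 1.75 (10 N at 40 mm up the lever), none at 0.8.
- clamp_axis (a point): Point on the hold-down's hinge axis, in the middle of the arm's width: x = -3, y = 120, z = 72 mm in the plate frame. The axis lies along the plate's x. The bracket (steel, 50 x 36 mm foot, 27 mm wide cheeks) reaches up to z = 82 mm.
- lever_tip (a point): Top end of the black thumb lever, 78 mm from the hinge axis. The lever is 20 mm wide (along the axis) and 11 mm thick.
- bar_end (a point): Upper side of the hold-down arm above its rubber pad, 75 mm from the hinge axis. The steel arm is 16 mm wide, 8 mm thick and reaches 87 mm from the axis; a 13 mm nut, 5 mm high, is on top of it here.
- pad: Black rubber pad, 18 mm wide, fixed under the end of the hold-down arm; origin at the middle of its underside, 20.5 mm below the arm's centre line. It meets the lid near the free corner.
- screwdriver: Bystander: screwdriver, 200 mm, lying right of the plate.
- multimeter: Bystander: hand-held meter 150 x 75 x 45 mm lying in front of the plate's left part.
- dish: Bystander: steel dish of screws, 60 mm wide, 18 mm high, on the plate's far right.
- spare: Bystander: spare circuit breaker 80 x 18 x 66 mm, standing left of the plate.
- pliers: Bystander: pliers, 165 mm, lying at the right.
- drink: Bystander: drink bottle, 64 mm wide, 200 mm high, at the far left.
- heatsink: Bystander: finned aluminium heat sink 70 x 120 x 25 mm at the far right.
Not all that is in view belongs to the job. What is shaped like the box but blue is not meant.

How it is judged:
On the way, in this order (a step that is already met when the one before it is completed fails the run):
1. the hold-down arm is flipped back and stays back while the box is still aside (value of joint clamp above 1.5 rad and x of box_edge in the frame of plate below 0.05 m), for 0.2 s.
2. the box lies flush along the duct (angle between the x axis of box and the x axis of plate, either way round below 0.04 rad and x of box_edge in the frame of plate above 0.058 m and y of box_edge in the frame of plate above 0.05 m), for 0.2 s.
At the end, for the whole second after the job is handed in: The box, flat on the plate and still on its screw, lies with its long wall along the duct (free end within 4 mm of it, square within 0.04 rad) and at rest, and the hold-down arm is over it with its pad pressing on the lid (more than 1.5 N) (all of step 2 and angle between box's own z axis and vertical below 0.04 rad and contact force between pad and box above 1.5 N and value of joint clamp between 0.05 and 0.2 rad and linear speed of box below 0.01 m/s); the robot touches nothing.
It fails at once if the box is tipped or lifted off the plate (angle between box's own z axis and vertical above 0.15 rad or height (world z) of box above 0.025 m).
It fails at once if the box is rammed against the duct (over 60 N) (contact force between box and duct above 60 N).
It fails at once if another thing on the bench is moved by more than 25 mm (distance of any of screwdriver, multimeter, dish, spare, pliers, drink, heatsink from where it was at the start of the episode above 0.025 m).
It also fails if it takes over 61 s, if anything falls off the work surface, if the arm or the gripper's body presses on something with over 40 N, if the wrist force passes 120 N, or if a joint passes its speed limit or range.

## Robot

A 6-joint arm with a two-finger parallel gripper is mounted at the origin on the work surface. World frame = base frame: x ahead of the robot, y to its left, z up, the work surface at z = 0. Lengths are in m, angles in rad, forces in N, time in s.
With the tool pointing down it reaches from about 0.275 to 1 m from the base axis. Payload 8.4 kg.
Tool frame: the origin (TCP) lies on the centre line of the jaws, within the pads' length; the fingertips stand 17 mm ahead of it and the grasp point (between the pads) lies 2 mm behind it (bot.tcp_to_tips is the y of the fingertips in the tool frame, in m); y points along the fingers, z is the direction in which the jaws open and shut, and the axes are right-handed (so a half turn about y gives the same grasp; the last joint's range is limited). The gripper opens to 85 mm and grips with 20 to 120 N. Pads are 22 mm wide; open, the fingers measure 114 mm over their backs; the gripper's body (76 mm by 85 mm) begins 54 mm behind the grasp point. The pads swing forward as they close: fully open they stand 13 mm farther back than shut.
Start: joints at [-1.236, 0.353, 1.633, -0, 1.155, -0.002], TCP at [0.207, -0.59, 0.248] pointing down, gripper open.
Joint ranges: [-2.63, 2.63], [-0.92, 2.1], [0.06, 2.66], [-1.3, 4.44], [0, 2.69], [-3.02, 3.02]. Speed limits (rad/s): [2.22, 2.22, 2.79, 3.14, 3.14, 3.14].

## Interface

Orientations are given as a unit quaternion [x, y, z, w].
In Python, from workcell import bot, hand, kinematics, get_obs, vision, hand_in gives the robot as it stands. The module is installed in compiled form; this text tells all that it offers. Calls block until the motion is done:
- bot.reach(position, orientation): joint-space move of the TCP to a pose.
- bot.servo_line(position, ori=None, velocity=0.15): straight line of the TCP; ori=None keeps the orientation; velocity is the mean speed in m/s.
- bot.goto_joints(angles): joint-space move.
- hand.move_gripper(opening, strength=None): finger opening in m; strength is the grip in N (None keeps the last); returns when the fingers have stopped.
- bot.dwell(seconds).
- kinematics.solve_ik(position, orientation): joint angles nearest the present ones, or None.
- get_obs(): the state.
- vision.read_camera(name): name is "scene" or "top" or "wrist"; returns a dict with "frame" (384x512x3 uint8, red, green, blue), "intrinsics" (3x3 intrinsics, pixels), "view" (4x4, takes a point from world to camera coordinates). Camera axes: x right, y down, z forward; pixel columns grow to the right and rows downward; lengths in m; the calibration is good to about 2 mm. The wrist camera is an equidistant fisheye: a pixel r from the principal point sees the ray r / f radians off the axis. A picture is of the moment at which its call begins. There is no depth.
A pose or a line that the arm cannot do raises bot.IKError and nothing moves.
- hand_in(): hands the job in, once; it reports no verdict.
The state is a dict: "time_s": time; "joint_pos": joint angles; "joint_vel": joint speeds; "joint_efforts": joint torques, N m; "position": TCP position; "orientation": TCP orientation; "wrist_force": force on the tool from outside, world axes, zero at the start; "ft_torque": the same for the moment, N m; "gripper_width": finger opening in m.
Only numpy, scipy, OpenCV 4.12 (cv2) and the standard library are available. Lean on these libraries where they do the work, as an engineer would, in place of code of your own. Each camera call takes 0.05 s, during which the arm holds its last target. There are 200 camera calls.

## Working session

There is one attempt and no reset: what is moved stays moved. The work goes in short steps, each a Python script; the robot and the scene stay as the last script left them, time stands still between calls to the robot, and variables do not carry over. Pictures are saved under pics/ and viewed, about 8 in all and at most 12, crops included, and the job is handed in when it is done.

```bash
mkdir -p pics; cat > h.py <<'E'
from workcell import bot, hand, kinematics, get_obs, vision, hand_in
import numpy as np, cv2
from scipy.spatial.transform import Rotation as R
def shot(name,fn=None):
    d=vision.read_camera(name)
    if fn: cv2.imwrite('pics/'+fn,d["frame"][:,:,::-1])
    return d
def ray(d,u,v):
    K=np.array(d["intrinsics"]);V=np.array(d["view"])
    r=V[:3,:3].T@np.linalg.inv(K)@[u,v,1]; return -V[:3,:3].T@V[:3,3], r/np.linalg.norm(r)
def onz(d,u,v,z):
    c,r=ray(d,u,v); return c+r*(z-c[2])/r[2]
def proj(d,p):
    K=np.array(d["intrinsics"]);V=np.array(d["view"]); q=K@(V[:3,:3]@p+V[:3,3]); return q[:2]/q[2]
E
python3 - <<'E'
from h import *
import pickle
D={n:shot(n) for n in("top","scene")}
pickle.dump(D,open('D.pkl','wb'))
for n in D:
    print(n,np.round(D[n]["intrinsics"],1).tolist(),np.round(D[n]["view"],3).tolist())
    cv2.imwrite(f'pics/{n}0.png',cv2.resize(D[n]["frame"][:,:,::-1],(800,600),interpolation=cv2.INTER_CUBIC))
o=get_obs();print(o)
E
```

```text
top [[492.5, 0.0, 251.1], [0.0, 492.5, 197.8], [0.0, 0.0, 1.0]] [[-0.005, -1.0, 0.009, -0.008], [-0.998, 0.004, -0.068, 0.48], [0.068, -0.009, -0.998, 1.739], [0.0, 0.0, 0.0, 1.0]]
scene [[362.6, 0.0, 254.3], [0.0, 362.6, 196.1], [0.0, 0.0, 1.0]] [[0.439, 0.898, -0.017, -0.206], [0.476, -0.249, -0.843, -0.133], [-0.762, 0.362, -0.537, 1.489], [0.0, 0.0, 0.0, 1.0]]
{'time_s': 0.1, 'joint_pos': array([-1.23640929e+00,  3.53585342e-01,  1.63405454e+00,  3.19309620e-07,
        1.15515445e+00, -2.37989385e-03]), 'joint_vel': array([ 1.48143606e-03, -9.48672442e-07, -2.37662724e-03, -6.32328661e-04,
        1.39973739e-03,  3.70609463e-04]), 'joint_efforts': array([ 1.34832039e-04, -6.06349969e+01, -3.42818391e+01,  1.59199789e-06,
        3.87859865e-03, -1.19168078e-05]), 'position': array([ 0.20640774, -0.58952109,  0.24763493]), 'orientation': array([-0.11857328,  0.69752506, -0.69668699,  0.11843308]), 'wrist_force': array([ 0.17796322, -0.44167329, -0.21235489]), 'ft_torque': array([0.02905538, 0.01378087, 0.002327  ]), 'gripper_width': 0.08548762340882402}
```

View pics/top0.png

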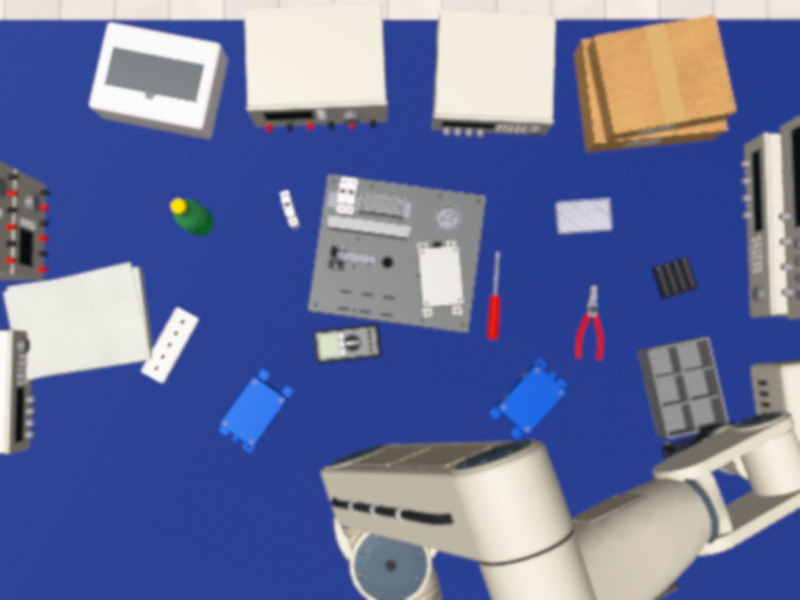

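View pics/scene0.png

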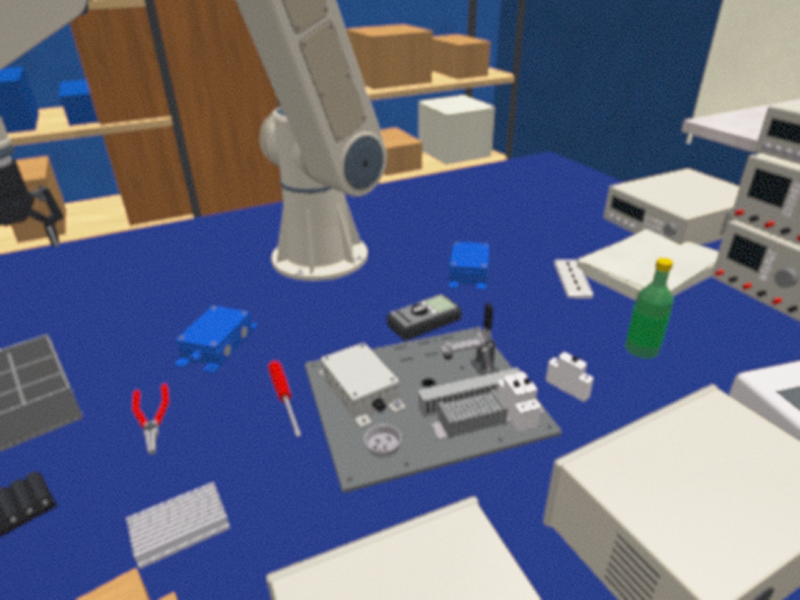

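The top view (800 px scale) shows the plate at (310–486, 175–332), turned slightly clockwise. The grey-white box on it is at (418–465, 240–315), the hold-down at (330–375, 258) with its lever at (388, 262), and the duct at (328–410, 225). Box candidates are the whitish box on the plate at (440, 278) and the blue boxes at (255, 410) and (530, 400). The whitish one fits, as it sits on the plate's screw and is not blue. I'll measure it and confirm it in a crop.

```bash
cat > m.py <<'E'
from h import *
def measure(d):
    f=d["frame"]; hsv=cv2.cvtColor(f,cv2.COLOR_RGB2HSV)
    nb=(hsv[:,:,1]<110).astype(np.uint8)
    n,l,s,c=cv2.connectedComponentsWithStats(nb); k=l[170,250] if 1 else 0
    # plate component, via a plate pixel
    k=l[int(290/1.5625),int(390/1.5625)]; m=(l==k).astype(np.uint8)
    cn=max(cv2.findContours(m,cv2.RETR_EXTERNAL,cv2.CHAIN_APPROX_NONE)[0],key=cv2.contourArea)
    P=np.array([onz(d,*p[0],0.01)[:2] for p in cn]).astype(np.float32)
    r=cv2.minAreaRect(P); pb=cv2.boxPoints(r)
    lid=((f.min(2)>185)&(m>0)).astype(np.uint8)
    n,l,s,c=cv2.connectedComponentsWithStats(lid)
    k=max(range(1,n),key=lambda i:s[i,4])
    cb=max(cv2.findContours((l==k).astype(np.uint8),cv2.RETR_EXTERNAL,cv2.CHAIN_APPROX_NONE)[0],key=cv2.contourArea)
    B=np.array([onz(d,*p[0],0.06)[:2] for p in cb]).astype(np.float32)
    rb=cv2.minAreaRect(B); return r,pb,rb,cv2.boxPoints(rb)
E
python3 - <<'E'
from m import *
import pickle
D=pickle.load(open('D.pkl','rb')); d=D["top"]
r,pb,rb,bb=measure(d); print(r,pb.round(4).tolist(),rb,bb.round(4).tolist())
# yaw: refine from plate rect
a=[cv2.resize(D[n]["frame"][y0:y0+h,x0:x0+w,::-1],(400,400*h//w),interpolation=cv2.INTER_CUBIC) for n,x0,y0,w,h in (("top",190,105,130,130),("scene",190,180,180,140))]
H=max(i.shape[0] for i in a); a=[cv2.copyMakeBorder(i,0,H-i.shape[0],0,0,cv2.BORDER_CONSTANT) for i in a]
cv2.imwrite('pics/crop1.png',np.hstack(a))
E
```

```text
((0.6118122339248657, -0.021344110369682312), (0.372696191072464, 0.3245036005973816), 81.73905181884766) [[0.4244999885559082, -0.18240000307559967], [0.7455999851226807, -0.22910000383853912], [0.7991999983787537, 0.13979999721050262], [0.4779999852180481, 0.18639999628067017]] ((0.5561465620994568, -0.11735264956951141), (0.13837523758411407, 0.0889698937535286), 4.314077377319336) [[0.4837999939918518, -0.07819999754428864], [0.49050000309944153, -0.16689999401569366], [0.6284999847412109, -0.15649999678134918], [0.6218000054359436, -0.06780000030994415]]
```

View pics/crop1.png

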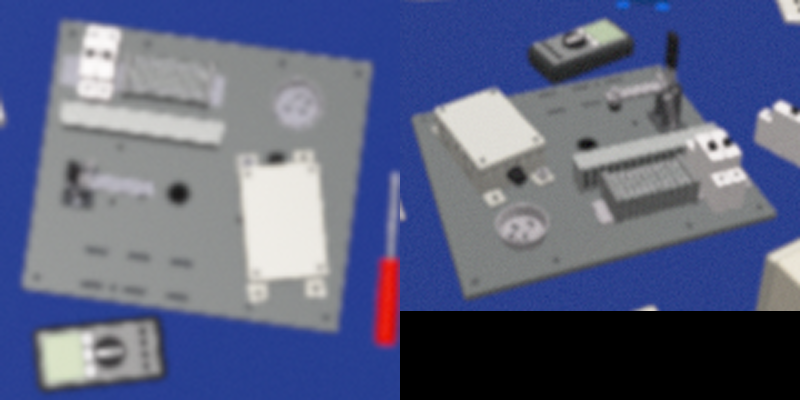

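The crop confirms the whitish box with lugs on the plate, swung about 1.79 rad from home. The clamp arm is level with its black lever upright at crop-right (672, 45). The plate and box measurements agree with each other: the predicted box corner falls within about 2 mm. Next I'll flip the hold-down back.

```bash
cat >> h.py <<'E'
TH=-0.1443; O=np.array([.5843,-.0022])
def rot(a): return np.array([[np.cos(a),-np.sin(a)],[np.sin(a),np.cos(a)]])
def W(x,y,z):  # plate mm, tip height mm -> TCP world
    p=O+rot(TH)@[x/1e3,y/1e3]; return np.array([p[0],p[1],z/1e3+abs(bot.tcp_to_tips)])
def ori(phi): # jaw direction at plate angle phi
    f=phi+TH; s,c=np.sin(f),np.cos(f)
    return R.from_matrix(np.array([[s,0,c],[-c,0,s],[0,-1,0]])).as_quat()
def ik(p,q): return kinematics.solve_ik(p,q)
PIV=np.array([50.,-70.])
def boxpt(x,y,a): return PIV+rot(a)@[x,y]
E
cat > s1.py <<'E'
from h import *
print(bot.tcp_to_tips)
for k in (0,np.pi):
    print(k,np.round(ik(W(-3,75,200),ori(k)),2), *[np.round(ik(W(*boxpt(-100,118,a),35),ori(a+np.pi/2+k)),2) for a in (1.79,.9,0)])
q=get_obs()
best=min((0,np.pi),key=lambda k:abs(ik(W(-3,75,200),ori(k))[5]))
hand.move_gripper(0.0,40)
bot.reach(W(-3,75,200),ori(best)); bot.servo_line(W(-3,75,108))
shot("top","a.png")
f0=get_obs()['wrist_force']
bot.servo_line(W(-3,120,108),velocity=.08); print(get_obs()['wrist_force']-f0)
bot.servo_line(W(-3,176,108),velocity=.12); print(get_obs()['wrist_force']-f0)
bot.servo_line(W(-3,176,200),velocity=.25); print(get_obs()['time_s'])
d=shot("scene")
cv2.imwrite('pics/b.png',cv2.resize(d["frame"][150:350,150:400,::-1],(750,600),interpolation=cv2.INTER_CUBIC))
E
python3 s1.py
```

```text
0.017
0 [ 0.12  0.34  1.73 -0.    1.07  0.26] [-0.35  0.5   1.94 -0.    0.7   2.71] [-0.13  0.42  2.1  -0.    0.63 -2.46] [ 0.09  0.5   1.95 -0.    0.7  -1.33]
3.141592653589793 [ 0.12  0.34  1.73 -0.    1.07 -2.88] [-0.35  0.5   1.94 -0.    0.7  -0.43] [-0.13  0.42  2.1  -0.    0.63  0.68] [ 0.09  0.5   1.95 -0.    0.7   1.81]
[ 0.11987097 -5.10983656  0.3295561 ]
[-0.09400946 -0.58741343 -0.80097734]
6.2417
```

View pics/b.png

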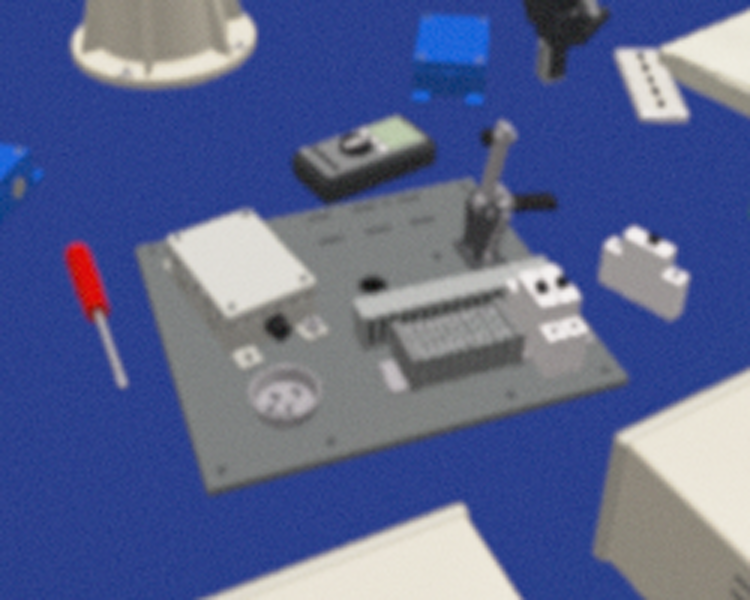

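The view shows the hold-down back, with the arm upright at (500, 135) and the lever lying outwards at (530, 202). The box has not moved. Next I'll swing the box home along an arc, then ease it up under force monitoring.

```bash
cat > s2.py <<'E'
from h import *
X0,Y=-103,112
def go(a,x,v): bot.servo_line(W(*boxpt(x,Y,a),32),ori(a+1.5*np.pi),velocity=v)
a=1.79
bot.reach(W(*boxpt(X0,Y,a),150),ori(a+1.5*np.pi))
bot.servo_line(W(*boxpt(X0,Y,a),32),velocity=.2)
f0=get_obs()['wrist_force']
go(a,-89,.05)
for a in np.linspace(1.79,.1,10)[1:]:
    go(a,-89,.09); print(round(a,2),np.round(get_obs()['wrist_force']-f0,1))
while a>-.05:
    a-=.008; go(a,-89,.015); F=rot(-TH)@(get_obs()['wrist_force']-f0)[:2]
    print(round(a,3),np.round(F,1))
    if -F[0]>7: break
bot.dwell(.3); o=get_obs(); print(o['time_s'],rot(-TH)@(o['wrist_force']-f0)[:2])
d=shot("scene")
cv2.imwrite('pics/c.png',cv2.resize(d["frame"][150:350,150:400,::-1],(750,600),interpolation=cv2.INTER_CUBIC))
E
python3 s2.py
```

```text
1.6 [-0.6 -1.3 -1.2]
1.41 [-1.   0.3  0.6]
1.23 [-0.5  0.2 -0.9]
1.04 [ 0.1 -0.  -0.1]
0.85 [ 0.2  0.  -0.2]
0.66 [ 0.3 -0.4 -1. ]
0.48 [-0.8  0.2 -0.8]
0.29 [-1.5  0.3 -1.2]
0.1 [-0.9  0.1 -0. ]
0.092 [-0.   0.3]
0.084 [-0.9  0.5]
0.076 [0.4 0.4]
0.068 [-0.8  1.4]
0.06 [-0.2 -0.1]
0.052 [-1.2 -0.5]
0.044 [-1.5 -0.7]
0.036 [-1.  -0.1]
0.028 [-0.7 -0.7]
0.02 [-2.5  1.9]
0.012 [-5.1 -1.1]
0.004 [-8.4 -2.5]
16.2167 [-8.49151497 -2.80089456]
```

View pics/c.png

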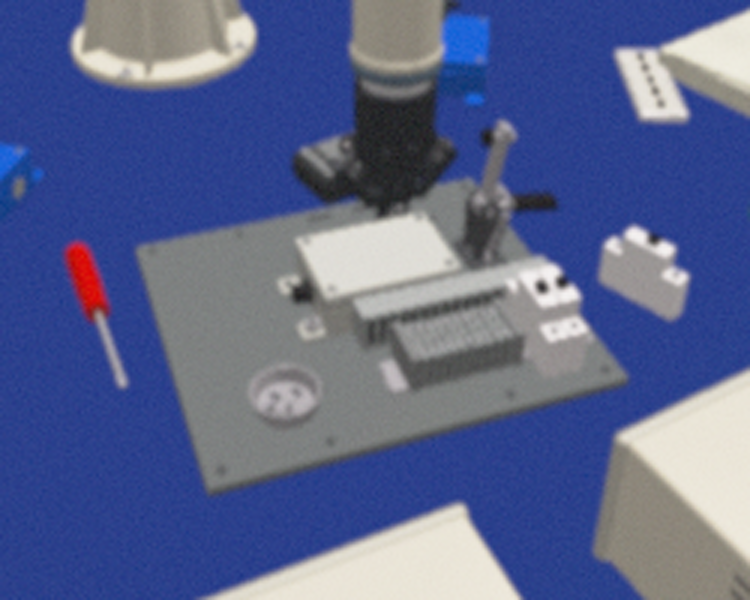

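The box now lies along the duct, with the lid at (300–455, 215–300) close to it. I'll back off and check the angle and gap numerically, along with where the black dot was on the plate.

```bash
cat > s3.py <<'E'
from h import *
import pickle
D=pickle.load(open('D.pkl','rb'))["top"]
pl=lambda w: rot(-TH)@(w[:2]-O)*1e3
print('dot',pl(onz(D,388/1.5625,262/1.5625,.01)))
p=W(*boxpt(-125,112,0.0),32); bot.servo_line(p,velocity=.05); p[2]=.25; bot.servo_line(p,velocity=.25)
bot.reach(W(-3,185,220),ori(0))
d=shot("top"); f=d["frame"]
m=(f.min(2)>185).astype(np.uint8); n,l,s,c=cv2.connectedComponentsWithStats(m)
u,v=proj(d,np.array([*(O+rot(TH)@[.017,.005]),.06])); k=l[int(v),int(u)]; print(k,s[k],f[int(v),int(u)])
d2=shot("scene")
import sys
a=cv2.resize(f[105:215,190:320,::-1],(520,440),interpolation=cv2.INTER_CUBIC)
# expected home lid outline (z=60) in scene and top
def draw(d,img,x0,y0,s):
    q=[(proj(d,np.array([*(O+rot(TH)@[x/1e3,y/1e3]),.06]))-[x0,y0])*s for x,y in((-28,-60),(62,-60),(62,70),(-28,70))]
    cv2.polylines(img,[np.int32(q)],True,(0,0,255),1)
S=cv2.resize(d2["frame"][200:275,230:320,::-1],(720,600),interpolation=cv2.INTER_CUBIC); draw(d2,S,230,200,8)
T=cv2.resize(f[120:200,200:290,::-1],(675,600),interpolation=cv2.INTER_CUBIC); draw(d,T,200,120,7.5)
cv2.imwrite('pics/d.png',cv2.resize(np.hstack([T,S]),(800,344)))
print(get_obs()['time_s'])
E
python3 s3.py
```

```text
dot [4.20178562 1.61990701]
7 [ 210  138   63   41 1343] [239 236 231]
19.4167
```

View pics/d.png

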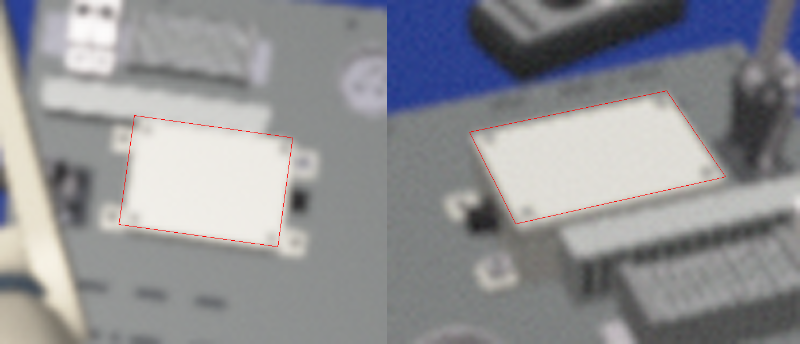

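The predicted home outline matches the lid in both views to about 1–2 mm, and the dot is flat on the plate under the box. I'll check the lid angle, then bring the hold-down over.

```bash
cat > s4.py <<'E'
from h import *
def lid(d):
    m=(d["frame"].min(2)>200).astype(np.uint8); u,v=proj(d,np.array([*(O+rot(TH)@[.017,.005]),.06]))
    m=cv2.morphologyEx(m,cv2.MORPH_OPEN,np.ones((15,15)))
    n,l,s,c=cv2.connectedComponentsWithStats(m); k=l[int(v),int(u)]
    cn=max(cv2.findContours((l==k).astype(np.uint8),0,1)[0],key=cv2.contourArea)
    P=np.array([(rot(-TH)@(onz(d,*p[0],.06)[:2]-O))*1e3 for p in cn]).astype(np.float32)
    for nm,sgn in(("far",1),("near",-1)):
        # per-y extreme x
        ys=np.arange(-50,60,5); xs=[(sgn*P[np.abs(P[:,1]-y)<4,0]).max(initial=-999)*sgn for y in ys]
        xs=np.array(xs);g=np.abs(xs)<200; c=np.polyfit(ys[g],xs[g],1); print(nm,'slope',c[0].round(3),'x at y0',c[1].round(1))
lid(shot("top"))
z=112
bot.reach(W(-3,185,z+50),ori(0)); bot.servo_line(W(-3,178,z),velocity=.2)
f0=get_obs()['wrist_force']
bot.servo_line(W(-3,150,z),velocity=.1)
for y in (120,100,88,80,76):
    bot.servo_line(W(-3,y,z),velocity=.08); print(y,np.round(rot(-TH)@(get_obs()['wrist_force']-f0)[:2],1))
bot.dwell(.3)
d=shot("scene"); cv2.imwrite('pics/e.png',cv2.resize(d["frame"][150:290,200:375,::-1],(750,600),interpolation=cv2.INTER_CUBIC))
print(get_obs()['time_s'])
E
python3 s4.py
```

```text
far slope 0.111 x at y0 72.2
near slope -0.072 x at y0 -23.2
120 [1.  4.2]
100 [-1.2  0.2]
88 [ 0.  -0.3]
80 [-0.4 -1.1]
76 [-1.2 -0.5]
22.7167
```

View pics/e.png

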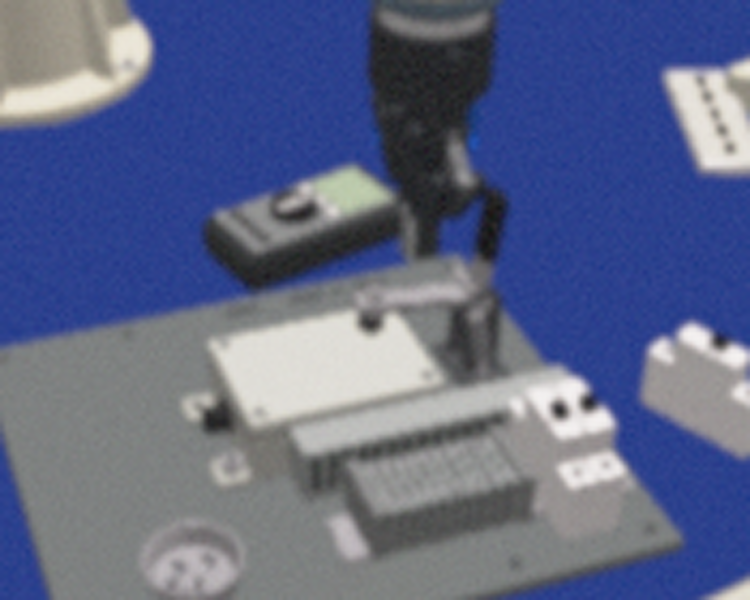

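The hold-down is over, with its pad on the lid near the free corner at (370, 318) and the lever upright behind the finger. My slope estimate is not usable: the opening filter and the duct contaminated it. I'll retract and measure the edge offsets properly from intensity profiles.

```bash
cat > s5.py <<'E'
from h import *
p=W(-3,76,230); bot.servo_line(p,velocity=.25)
bot.reach(W(-200,-150,250),ori(0))
from scipy.ndimage import map_coordinates,gaussian_filter1d
def edge(d,a,b,n,name):
    g=d["frame"].min(2).astype(float); t=np.arange(-9,9.1,.5); r=[]
    for s in np.linspace(.12,.88,24):
        q=np.array(a)*(1-s)+np.array(b)*s
        uv=np.array([proj(d,np.array([*(O+rot(TH)@((q+np.array(n)*k)/1e3)),.06])) for k in t])
        pr=gaussian_filter1d(map_coordinates(g,[uv[:,1],uv[:,0]],order=1),2)
        r.append((s,t[np.argmin(np.gradient(pr))]))
    r=np.array(r); L=np.hypot(*(np.array(b)-a)); med=np.median(r[:,1])
    k=np.abs(r[:,1]-med)<4; c=np.polyfit((r[k,0]-.5)*L,r[k,1],1); print(name,'outward mm',c[1].round(1),'slope',c[0].round(3),k.sum())
for n in("top","scene"):
    d=shot(n)
    edge(d,(-28,-60),(-28,70),(-1,0),n+' near'); edge(d,(62,-60),(62,70),(1,0),n+' far')
    edge(d,(-28,-60),(62,-60),(0,-1),n+' screw end'); edge(d,(-28,70),(62,70),(0,1),n+' free end')
cv2.imwrite('pics/f.png',cv2.resize(d["frame"][150:290,200:375,::-1],(750,600),interpolation=cv2.INTER_CUBIC))
o=get_obs();print(o['time_s'],o['wrist_force'])
E
python3 s5.py
```

```text
top near outward mm 0.4 slope 0.001 24
top far outward mm -1.6 slope 0.002 24
top screw end outward mm 0.8 slope -0.005 23
top free end outward mm -1.1 slope 0.013 20
scene near outward mm -0.1 slope 0.011 21
scene far outward mm 0.8 slope -0.004 24
scene screw end outward mm 0.6 slope 0.008 24
scene free end outward mm -0.3 slope 0.035 24
24.5917 [-0.63391125  1.03233419  0.20773871]
```

View pics/f.png

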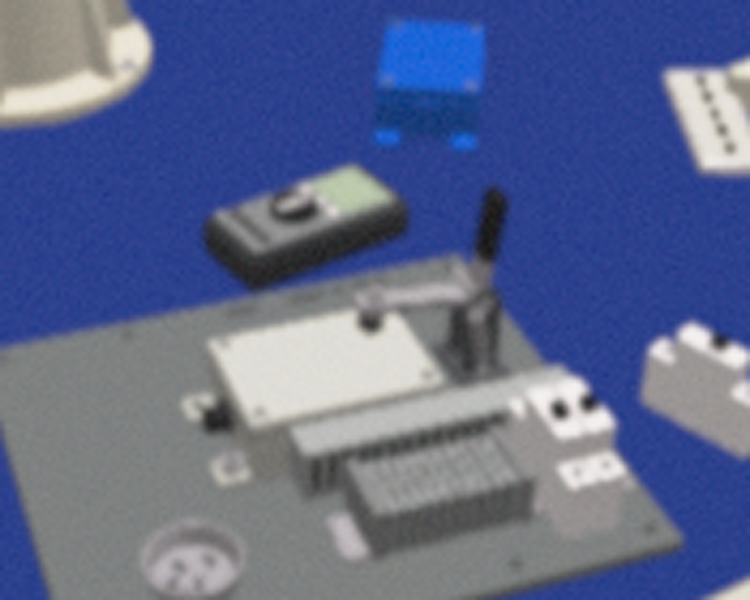

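The box is square within about 0.01 rad and within about 2 mm of home. The clamp is down with its pad on the lid, and the robot is clear. I'm handing it in.

```bash
python3 -c "
from workcell import hand_in
print(hand_in())"
```

```text
the job is handed in; nothing more can be done
None
```

The job is handed in: the box lies along the duct with the hold-down arm over it, its pad on the lid. `hand_in()` gave no verdict.

- **Hold-down back:** I pushed its lever over with the closed fingers (about 5 N). A picture showed it staying back while the box was still aside.
- **Box home:** I swung it round the screw along an arc. I eased it up to the duct in roughly 1 mm steps and stopped at 8.5 N of push; the limit is 60 N.
- **Hold-down over:** I pushed the arm past centre and it snapped down onto the lid.

**Last checks, at about 24.6 s on the robot's clock:**
- **Position:** the long lid edges are within 0.011 rad of the duct direction and within about 1.6 mm of home in both views.
- **Robot:** it is clear of everything.
- **Bystanders:** nothing near the plate looks moved, judged by eye only. I did not check the drink, pliers and heat sink.

**Checks that failed or disagreed:**
- **First angle estimate:** it gave slopes of 0.11 and -0.07 because the duct and the filter spoiled it. I discarded it and measured again from edge profiles.
- **Free-end edge:** in the scene view it read 0.035 rad, because the pad and hold-down overlap it there.
- **Pad force:** I could not measure it. I judged it only from the arm resting on the lid in the picture.

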